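# Lock the test-lead rack onto the brass keyhole stud

## Robot

A 7-joint arm with a two-finger parallel gripper is mounted at the origin on a cart in front of the work surface, level with it; the furniture and walls round the work are solid. World frame = base frame: x ahead of the robot, y to its left, z up, the work surface at z = 0. Lengths are in mm, angles in rad, forces in N, time in s.
With the tool pointing down it reaches from about 400 to 900 mm from the base axis. Payload 5.6 kg.
Tool frame: the origin (TCP) lies midway between the tips of the shut fingers; the grasp point (between the pads) lies 19 mm behind it; z points along the fingers, y is the line along which they close (so a half turn about z gives the same grasp; the last joint's range is limited). The gripper opens to 92 mm and grips with 3 to 60 N. Pads are 20 mm wide; open, the fingers measure 128 mm over their backs; the gripper's body (75 mm by 189 mm) begins 69 mm behind the grasp point.
Start: joints at [1.221, 0.468, -0.012, 1.603, 0.006, 1.071, -0.056], TCP at [196.265, -619.669, 214.592] pointing down, gripper open.
Joint ranges: [-2.53, 2.53], [-0.31, 2.02], [-1.57, 1.55], [0.28, 2.44], [-1.29, 4.43], [0.15, 1.84], [-2.92, 2.92]. Speed limits (rad/s): [2.57, 2.57, 3.14, 3.14, 3.14, 3.14, 3.14].

## Interface

Orientations are given as a rotation vector (axis times angle).
In Python, from cell import robot, grip, kin, viewer gives the robot as it stands. Calls block until the motion is done:
- robot.movep(position, orientation): joint-space move of the TCP to a pose.
- robot.servo_line(position, feed=150, rotation=None): straight line of the TCP; rotation=None keeps the orientation; feed is the mean speed in mm/s.
- robot.goto_joints(angles): joint-space move.
- grip(opening, newtons=None): opening from 0.0 (shut) to 1.0 (fully open); newtons is the grip in N (None keeps the last); returns when the fingers have stopped.
- robot.hold(seconds).
- kin.ik(position, orientation): joint angles nearest the present ones, or None.
- robot.observe(): the state.
- viewer.read_camera(name): name is "scene" or "top" or "wrist"; returns the picture (480x640x3 uint8, red, green, blue); there is no depth.
- viewer.camera_info(name): a dict with "camera_matrix" (3x3 intrinsics, pixels), "R" (3x3) and "t" (3): a world point X has camera coordinates R X + t. Camera axes: x right, y down, z forward; pixel columns grow to the right and rows downward; lengths in mm; the calibration is good to about 2 mm. A picture is of the moment at which its call begins: read the wrist's pose just before it. camera_info takes no time and is no camera call; for the wrist camera it gives the pose at the moment of the call.
A pose or a line that the arm cannot do raises robot.IKError and nothing moves.
- robot.job_done(): hands the job in; it is judged then, once.
Trained networks look in the newest picture that a camera, given by its name, has taken for a name from the list of things; names that differ only in an ending like _2 or _b are one class to them, and where a whole thing is asked for, a point or a joint stands for the part that bears it (a point fixed in the world has none). Each returns a list of dicts, best first, with "confidence" (0 to 1); they miss things now and then, are a little off and sometimes report something else, mostly with a low value. They report only what shows in the picture. A call takes as long as a camera call.
- viewer.silhouettes(name, camera): "mask" (480x640 bool, what is visible of it).
- viewer.pinpoint(name, camera): "at" ([x, y, z] in mm, in the coordinates of the camera as it stood for that picture, good to about 4 mm: a listed point, or the origin of a listed thing).
The state is a dict: "t": time; "joints": joint angles; "joint_velocities": joint speeds; "joint_torque": joint torques, N m; "tcp_pos": TCP position; "tcp_rot": TCP orientation; "contact_force": force on the tool from outside, world axes, zero at the start; "wrist_torque": the same for the moment, N m; "grip_width": opening from 0.0 (shut) to 1.0 (fully open); "grip_force": force on a finger pad.
Only numpy, scipy, OpenCV 4.12 (cv2) and the standard library are available. Lean on these libraries where they do the work, as an engineer would, in place of code of your own. Each camera call takes 0.05 s, during which the arm holds its last target. There are 200 camera calls.

## Task

Mount the test-lead rack (blue plate with an upright orange comb) on the anchor with the brass stud, not the black one. Holding it by the comb, with the comb on the side the white arrow points to and the rack in line with the arrow, lower the large round end of its keyhole over the stud head until the plate lies flat on the anchor. Then slide it the way the arrow points until the stud is fully home in the narrow end of the slot, and let go.

Things in the scene. Friction and masses are not known exactly. Their poses are not given: they have to be found in the camera images.
- rack_grip (a point): Centre of the orange comb of the loose test-lead rack (0.25 kg), 45 mm above the rack's underside. The comb is an upright wall, 14 mm thick (x), 92 mm wide (y), top 90 mm above the underside; its top 25 mm is notched beside a solid 30 mm middle tooth. Grip it across the thickness, at or above this point. Axes: x from the comb towards the keyhole's narrow end, z up. Starts flat on the table
- rack_hole (a point): Centre of the keyhole's large round end (54 mm across), on the underside of the rack's blue plate, 48 mm from the comb along +x. A 20 mm wide slot runs from it along +x; a stud fully home has its axis at x = +52 to +57 mm. Keyhole is yellow-edged and goes right through. Plate: 6 mm thick, x -65 to +80 mm, y -50 to +50 mm of this point. Axes as rack_grip
- brass_stud (a point): Foot of the brass stud on the top face of its grey anchor plate (fixed, 8 mm thick, x -122 to +83 mm, y -55 to +55 mm of this point). Shank 10 mm across, 12 mm tall; above it a head 32 mm across, from 12 to 20 mm above this point. Axes: x opposite to the white arrow painted on the anchor (the arrow points to -x, roughly towards the robot), z up
- black_stud (a point): The same point of the other anchor, alike but for its stud, which is black: not to be used

How it is judged:
By the outcome, as a careful person would: the job done as asked, in the order asked, and still so for the second after the job is handed in, with the robot touching nothing.
It also fails if it takes over 40 s, if anything falls off the work surface, if the arm or the gripper's body presses on something with over 40 N, if the wrist force passes 120 N, or if a joint passes its speed limit or range.

## Working session

There is one attempt and no reset: what is moved stays moved. The work goes in short steps, each a Python script; the robot and the scene stay as the last script left them, time stands still between calls to the robot, and variables do not carry over. Pictures are saved under pics/ and viewed, at most 10 in all, crops included, and the job is handed in when it is done.

```bash
ls; mkdir -p pics; cat > h.py <<'E'
import numpy as np, cv2
from cell import robot, grip, kin, viewer
def world(cam, p):
    c=viewer.camera_info(cam); return np.array(c["R"]).T@(np.array(p)-np.array(c["t"]))
def save(img,n): cv2.imwrite(f"pics/{n}.png",img[:,:,::-1])
def find(cam,names):
    for n in names:
        for d in viewer.pinpoint(n,cam)[:3]:
            print(cam,n,round(d["confidence"],2),world(cam,d["at"]).round(1))
E
python3 - <<'E'
from h import *
a=viewer.read_camera("top"); b=viewer.read_camera("scene")
save(a,"top0"); save(b,"scene0")
for c in ("top","scene"): find(c,["rack_grip","rack_hole","brass_stud","black_stud"])
o=robot.observe(); print(o["t"],o["tcp_rot"],o["contact_force"])
E
```

```text
pics
top rack_grip 0.65 [ 483.5 -221.6   44.6]
top rack_hole 0.91 [ 5.334e+02 -2.320e+02 -1.000e-01]
top brass_stud 0.62 [570.5 310.7   5.7]
top black_stud 0.7 [588.3  71.8  13.3]
scene rack_grip 0.93 [ 481.4 -221.6   48.9]
scene rack_grip 0.38 [ 531.4 -236.4   -1.9]
scene rack_hole 0.94 [ 530.  -232.7   -1.5]
scene brass_stud 0.84 [569.4 308.2   9.4]
scene black_stud 0.78 [584.   70.9   9.5]
0.5 [-3.10460338e+00 -4.79986300e-01  1.12326840e-04] [ 0.13066396  0.33485358 -0.5627733 ]
```

View pics/top0.png

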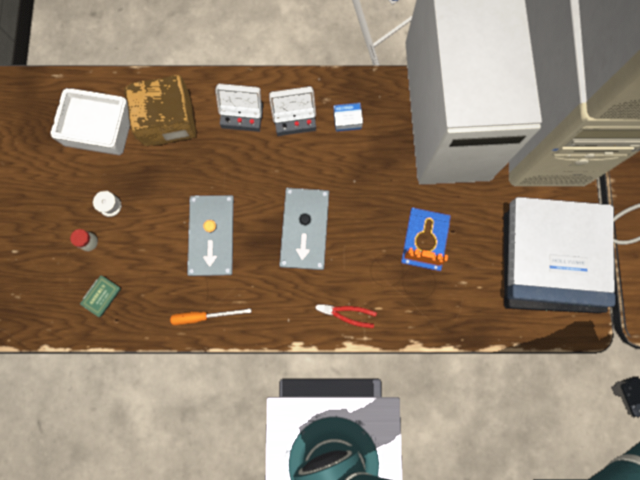

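View pics/scene0.png

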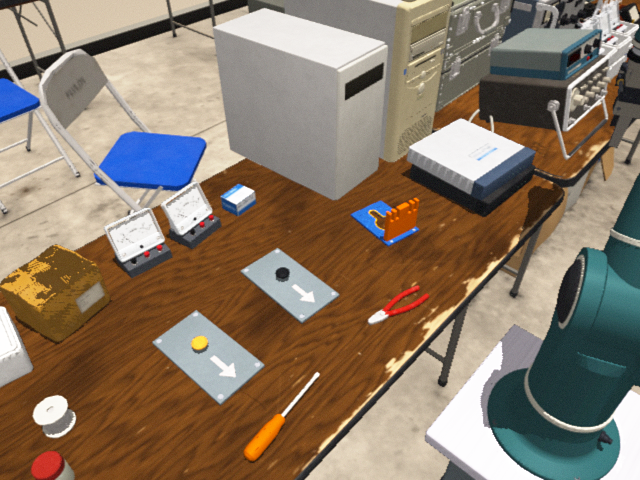

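The top view shows the rack at about (427,240) with the comb towards the robot, the brass stud at (209,226) and the black one at (305,219). Both arrows point down, towards the robot. Next I get the yaw angles from the plate outlines and take a wrist look over the brass anchor and the rack.

```bash
cat >> h.py <<'E'
from scipy.spatial.transform import Rotation as Ro
def rot(a,flip=False):
    s=-1 if flip else 1
    y=s*np.array([np.cos(a),np.sin(a),0]); z=np.array([0,0,-1.]); return Ro.from_matrix(np.c_[np.cross(y,z),y,z]).as_rotvec()
def topix(cam,uv,z):
    c=viewer.camera_info(cam);R=np.array(c["R"]);C=-R.T@np.array(c["t"])
    d=np.c_[np.array(uv,float),np.ones(len(uv))]@np.linalg.inv(np.array(c["camera_matrix"])).T@R
    return C+d*((z-C[2])/d[:,2])[:,None]
def rect(cam,img,which,z,near):
    """plate outline -> (centre, sides, yaw near 0)"""
    hsv=cv2.cvtColor(img,cv2.COLOR_RGB2HSV)
    m=cv2.inRange(hsv,(85,15,90),(110,75,190)) if which=="grey" else cv2.inRange(hsv,(100,150,60),(125,255,255))
    m=cv2.morphologyEx(m,cv2.MORPH_CLOSE,np.ones((3,3)))
    best=None
    for k in cv2.findContours(m,cv2.RETR_EXTERNAL,cv2.CHAIN_APPROX_NONE)[0]:
        if cv2.contourArea(k)<400: continue
        w=topix(cam,k[:,0,:],z)[:,:2].astype(np.float32)
        (c,s,a)=cv2.minAreaRect(w); a=np.radians(a); a=(a+np.pi/4)%(np.pi/2)-np.pi/4
        d=np.hypot(c[0]-near[0],c[1]-near[1])
        if best is None or d<best[0]: best=(d,np.round(c,1),np.round(s,1),round(float(a),4))
    return best
E
python3 - <<'E'
from h import *
a=cv2.imread("pics/top0.png")[:,:,::-1].copy()
print(rect("top",a,"grey",8,(550,309))); print(rect("top",a,"blue",6,(530,-232)))
for f in (0,1):
    print(kin.ik([482,-221,180],rot(-.21,f)),kin.ik([520,309,100],rot(0,f)))
c=viewer.camera_info("wrist"); o=robot.observe()
R=np.array(c["R"]);C=-R.T@np.array(c["t"]);T=Ro.from_rotvec(o["tcp_rot"]).as_matrix()
print("cam in tool",T.T@(C-o["tcp_pos"]),(T.T@R.T).round(2))
E
```

```text
(np.float64(1.3093448774860565), array([549.7, 310.3]), array([199.5, 105.3]), 0.0151)
(np.float64(26.239836531893918), array([ 555.6, -237.6]), array([ 98.6, 110.7]), -0.1963)
[ 0.74443443  0.35333126 -0.45714324  1.90484285  0.19226556  0.92611248
 -0.01440598] [ 0.06366457  0.75291691 -0.9337295   1.7603876   0.70961503  1.00396362
 -1.14683601]
[-0.59394242  0.67520337  1.35625966  1.98205085 -0.744909    1.1218462
 -2.26624917] [ 0.23572654  1.03769243 -1.33336498  1.75093685  1.06492958  1.27620909
  1.76815567]
cam in tool [  85.29188316   -0.35061764 -170.8905975 ] [[ 0.   -0.95 -0.3 ]
 [ 1.    0.    0.  ]
 [-0.   -0.3   0.95]]
```

```bash
python3 - <<'E'
from h import *
robot.movep([490,-224,230],rot(-.2)); print(robot.observe()["t"])
b=viewer.read_camera("wrist"); save(b,"w1")
find("wrist",["rack_grip","rack_hole"])
print(rect("wrist",b,"blue",6,(545,-235)))
E
```

```text
2.2917
wrist rack_grip 0.7 [ 486.5 -225.8   45.3]
wrist rack_hole 0.44 [ 491.1 -225.2   45. ]
(np.float64(5.8361241915280315), array([ 539.2, -235. ]), array([ 99.7, 143.3]), -0.2018)
```

View pics/w1.png

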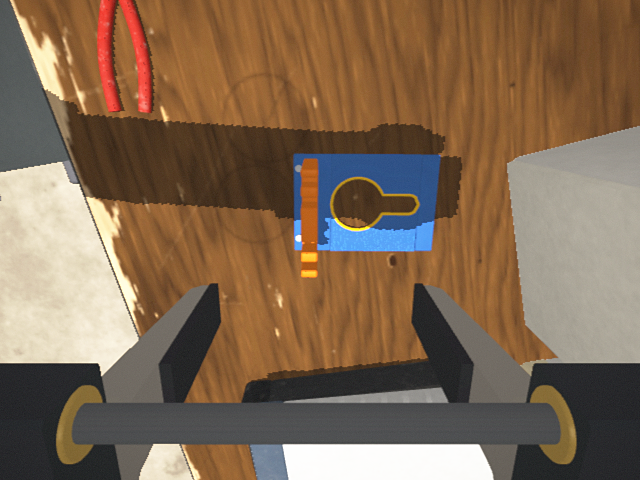

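```bash
python3 - <<'E'
from h import *
A=-.202; g=np.array([484.9,-223.9])
robot.movep([*g,110],rot(A)); robot.servo_line([*g,33],feed=100)
grip(0.0,40); o=robot.observe(); print(o["t"],o["grip_width"]*92,o["grip_force"],o["tcp_pos"])
robot.servo_line([*g,150],feed=150)
robot.movep([500,215,230],rot(.015)); o=robot.observe(); print(o["t"],o["grip_width"]*92,o["contact_force"])
b=viewer.read_camera("wrist"); save(b,"w2")
find("wrist",["rack_grip","rack_hole","brass_stud"])
E
```

```text
5.0667 13.585621498984814 39.99116688966751 [ 484.71156743 -223.93792774   32.94051111]
7.6417 13.793737777148165 [ 0.48399741 -0.31998984 -3.44933895]
wrist brass_stud 0.59 [570.6 311.8  11.1]
wrist brass_stud 0.43 [584.2  76.   10.8]
```

View pics/w2.png

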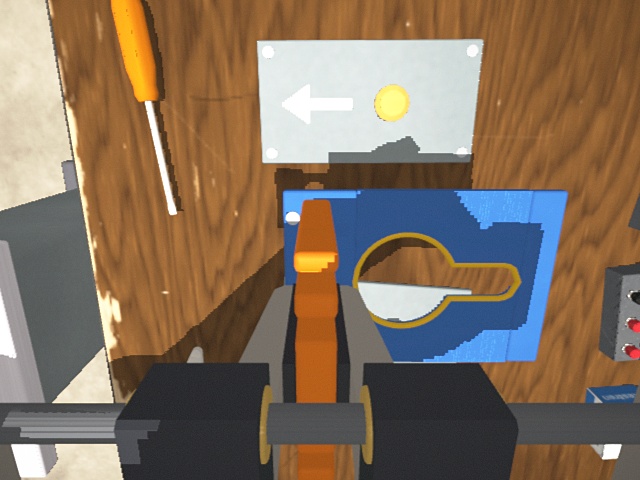

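The wrist view shows the brass anchor with its stud head at (391,103). The rack is held level, with its keyhole at about (405,280) and the plate's far edge along row 190. Next I turn these pixels into positions.

```bash
python3 - <<'E'
from h import *
b=cv2.imread("pics/w2.png")[:,:,::-1].copy(); hsv=cv2.cvtColor(b,cv2.COLOR_RGB2HSV)
def cen(m,x0,x1,y0,y1):
    k=np.zeros_like(m);k[y0:y1,x0:x1]=m[y0:y1,x0:x1];(c,r)=cv2.minEnclosingCircle(cv2.findNonZero(k));return c,r
y=cv2.inRange(hsv,(18,120,120),(35,255,255))
c,r=cen(y,360,425,70,135); print("head",c,r,topix("wrist",[c],28))
P=topix("wrist",[(258,41),(483,39),(471,155),(262,162)],8); print("anchor",P.round(1))
e=P[1]-P[0]; print("yaw",np.arctan2(e[1],e[0]),np.hypot(*e[:2]))
p=robot.observe()["tcp_pos"]; z=p[2]-27
Q=topix("wrist",[(284,191),(568,190),(539,362),(357,282),(405,234),(404,327),(520,283)],z); print(p,"rack",Q.round(1))
e=Q[1]-Q[0]; print("yaw",np.arctan2(e[1],e[0]),np.hypot(*e[:2]))
E
```

```text
head (391.0, 102.5) 18.200374603271484 [[566.90774321 311.9287596   28.        ]]
anchor [[446.8 363.4   8. ]
 [649.6 367.8   8. ]
 [652.2 265.2   8. ]
 [447.5 255.6   8. ]]
yaw 0.021381997071082917 202.8386670606228
[500.40873767 213.88054199 229.76950594] rack [[484.3 262.8 202.8]
 [628.1 265.2 202.8]
 [631.8 164.2 202.8]
 [523.5 213.3 202.8]
 [547.5 240.9 202.8]
 [551.3 186.1 202.8]
 [612.4 213.9 202.8]]
yaw 0.017051647605203512 143.82378967785277
```

```bash
python3 - <<'E'
from h import *
A=.018; w=rot(A); T=np.array([519.7,310.5])
robot.servo_line([500,310.5,150],feed=200,rotation=w) if 0 else robot.movep([*T,110],w)
robot.servo_line([*T,60],feed=100); robot.hold(.2)
f0=np.array(robot.observe()["contact_force"]); print(f0,robot.observe()["tcp_pos"])
for z in np.arange(52,36,-1.):
    robot.servo_line([*T,z],feed=30); o=robot.observe(); f=np.array(o["contact_force"])-f0
    print(z,o["tcp_pos"][2].round(1),f.round(1))
    if f[2]>5: break
print(o["t"],o["tcp_pos"])
save(viewer.read_camera("wrist"),"w3")
E
```

```text
[ 0.151826    0.45968403 -3.31333043] [520.09997902 310.85461017  60.69649289]
52.0 51.7 [-0.1  0.  -0.1]
51.0 51.0 [-0.6 -0.6  0.4]
50.0 50.0 [ 1.2 -0.4  0.2]
49.0 48.9 [ 0.  -0.8 -0.2]
48.0 47.9 [-1.5  0.5 -0.3]
47.0 46.9 [-0.1 -0.2 -0.4]
46.0 45.9 [ 0.5 -0.5  0.6]
45.0 44.9 [-0.9  0.7  0.5]
44.0 43.9 [ 0.7 -1.5  0.2]
43.0 42.9 [-0.7 -0.2 -0.4]
42.0 41.9 [-1.2 -0.7 -0.6]
41.0 41.0 [ 0.4 -0.7  0.3]
40.0 41.0 [-3.6 -1.5  9.1]
12.775 [519.76161968 310.50983146  40.95821434]
```

View pics/w3.png

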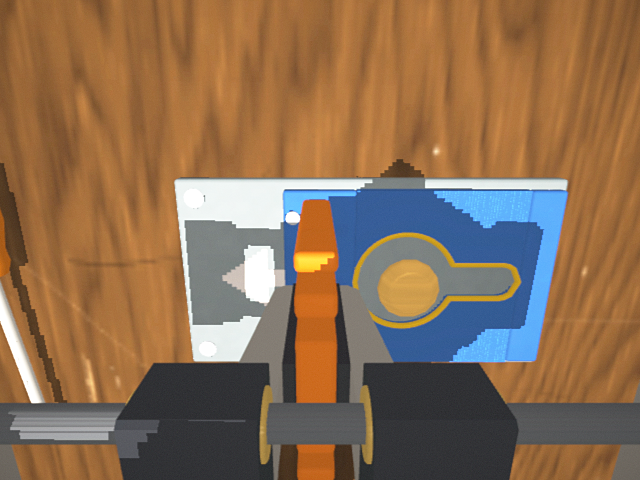

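The plate is down on the anchor at TCP z 41, with the brass head (408,289) inside the round hole (404,281). I check the offset with parallax, then slide until it stops.

```bash
python3 - <<'E'
from h import *
H=topix("wrist",[(408.5,289)],28)[0];Q=topix("wrist",[(404,281)],14)[0]
A=.018; d=(H-Q)[:2]; u=np.array([np.cos(A),np.sin(A)]); v=np.array([-u[1],u[0]])
print("stud in rack",d@u,d@v)
dv=d@v if abs(d@v)>2 else 0
T=np.array([519.7,310.5])
robot.servo_line([*T,41.0],feed=30); robot.hold(.1)
f0=np.array(robot.observe()["contact_force"]); print(f0.round(1))
for s in [10,20,30,40,46,*range(48,63)]:
    p=T-u*s+v*dv*min(1,s/10)
    robot.servo_line([*p,41.0],feed=50 if s<47 else 15); o=robot.observe(); f=np.array(o["contact_force"])-f0
    print(s,((T-np.array(o["tcp_pos"])[:2])@u).round(1),f.round(1))
    if f[0]>12 or abs(f[1])>15 or abs(f[2])>20: break
print(o["t"])
save(viewer.read_camera("wrist"),"w4")
E
```

```text
stud in rack -0.8154751566466327 1.632989512037106
[-0.2  0.2 -1. ]
10 10.8 [-0.1  0.2  0.7]
20 20.7 [-0.9 -0.4  1.1]
30 30.7 [-1.3 -0.8 -0. ]
40 40.7 [-0.8  0.6 -0.6]
46 46.6 [-0.9 -0.3  0.4]
48 48.1 [ 0.  -0.2  0.1]
49 49.0 [ 0.4 -0.2 -0.3]
50 50.0 [ 0.9 -0.5  0.1]
51 51.1 [0.4 0.4 0.1]
52 52.2 [ 0.6 -1.   0.1]
53 53.2 [ 0.1 -0.4 -0.4]
54 54.2 [-1.7 -0.6 -0.5]
55 55.2 [-0.4 -0.8 -1.1]
56 56.2 [ 0.3 -0.1 -0.5]
57 56.9 [ 1.4  0.4 -1.8]
58 57.1 [ 5.   0.9 -4.2]
59 57.2 [ 6.1 -1.2 -4.4]
60 57.4 [ 8.2  0.1 -5.7]
61 57.5 [10.5 -0.  -5.9]
62 57.6 [12.1 -0.6 -5.1]
18.625
```

View pics/w4.png

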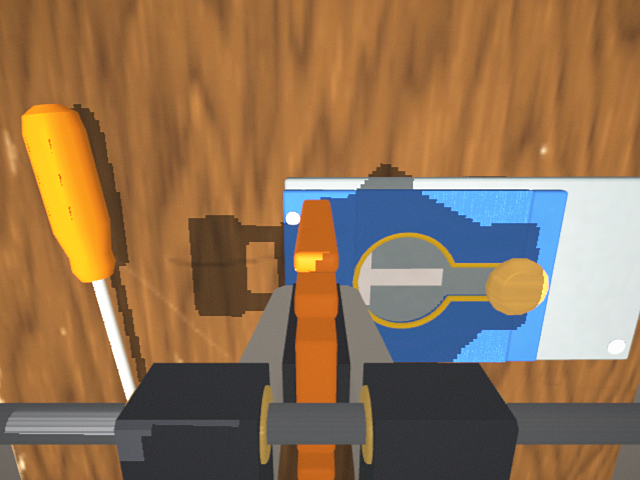

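The stop was felt at 57 mm of travel, and the stud head sits at the closed end of the slot. I ease off, release and withdraw upwards.

```bash
python3 - <<'E'
from h import *
u=np.array([np.cos(.018),np.sin(.018)]); p=np.array([519.7,310.5])-u*56.8
robot.servo_line([*p,40.8],feed=15); robot.hold(.2); print(robot.observe()["contact_force"])
grip(0.45); robot.hold(.2)
robot.servo_line([*p,180],feed=120); robot.movep([*(p+[0,-70]),230],rot(.018))
print(robot.observe()["t"])
b=viewer.read_camera("wrist"); save(b,"w5"); print(rect("wrist",b,"blue",14,(517,311)))
find("wrist",["rack_hole","rack_grip","brass_stud"])
E
```

```text
[ 1.37542805 -1.09272981  2.36834745]
21.8917
(np.float64(13.708572979522076), array([530.7, 311.1]), array([117.8,  98.8]), 0.0182)
wrist rack_grip 0.92 [465.4 308.8  53.6]
wrist brass_stud 0.64 [566.7 312.    8.7]
```

View pics/w5.png

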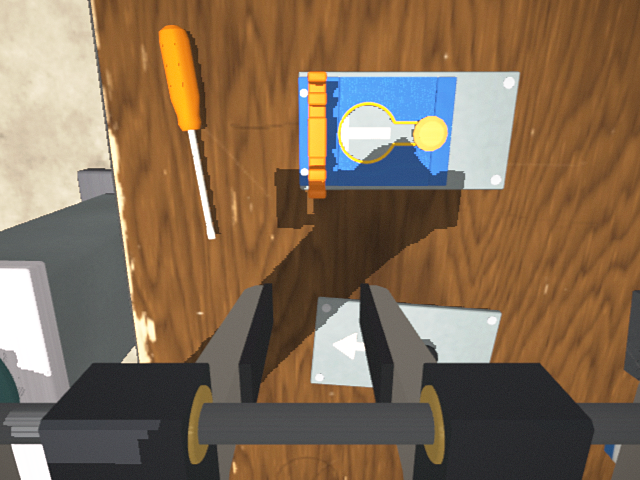

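The rack is flat, in line with the arrow, with the head at the slot end (430,133). The gripper is clear of it.

```bash
python3 -c "
from h import *
print(robot.job_done())"
```

```text
the job is handed in; nothing more can be done
None
```

I mounted the rack on the brass-stud anchor: the plate is flat and in line with the arrow, the stud is against the end of the slot, and the gripper is released and clear; handed in at about 22 s.

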